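Hang the sample tray on the sloping riser and lay out its two samples

TASK

Hang the empty black sample tray on the free white riser, its two flange holes over the riser's two pins, fully home and flush on the slope, and let go of it. Then lay the brass bangle flat on the drawn circle and the dark steel bag ring flat on the drawn oblong, squared up with it. Leave the copper hoop, pliers, jar, mandrel and scoop where they are.

Things in the scene. Friction and masses are not known exactly. Their poses are not given: they have to be found in the camera images.
- tray: Loose black sample tray, 0.26 to 0.48 kg, starts flat on the table. Origin: underside, middle of the compartment block; z up, x towards the flange (upper end when hung), y left. Block x -66 to +66, y -99 to +99 mm, floor 4, outer walls 6 thick, 22 high. Flange: flat plate x +66 to +100, full width, 6 thick, flush with the underside, two holes. Two navy-lined compartments 120 x 88 with white outlines.
- rib (a point): Where to carry the tray: tray x +13 (below it the centre of mass), y 0, z +28 mm, on the middle rib that parts the compartments. The rib runs along tray x from -60 to +60, is 10 mm thick, and its top stands 34 mm above the underside, 30 mm above the compartment floors.
- hole_left (a point): Centre of the tray's left flange hole (14 mm diameter, 6 mm deep), at the underside: tray x +84, y +70 mm, z 0.
- hole_right (a point): Centre of the right flange hole (14 mm), at the underside: tray x +84, y -70 mm, z 0.
- round_spot (a point): Centre of the drawn circle on the lining of the left (+y) compartment: tray x -22, y +49, z +4 mm. A bangle on it lies 2 mm clear of the low end wall.
- oblong_spot (a point): Centre of the drawn oblong on the lining of the right (-y) compartment: tray x -30, y -49, z +4 mm; its long sides run along the tray's y.
- stand_face: Sloping face (fixed) of the free white riser, rising away from the robot at 35 degrees to the table. Origin: where the tray's origin lies when hung; x up the slope, y left, z square out of the face, as the hung tray's axes. Face x -75 to +125, y -110 to +110 mm; lower edge 35, upper edge 150 mm above the table. Open above. The riser is turned up to 0.06 rad about the vertical.
- pin_left (a point): Foot of the left steel pin on the face: face x +84, y +70 mm. The pin stands square to the face, 10 mm thick, 23 mm tall, with a domed tip.
- pin_right (a point): Foot of the right steel pin: face x +84, y -70 mm, same pin.
- next_stand: A second white riser of the same kind (fixed) next to the free one, on either side of it, already carrying a filled black tray. Origin under the middle of its 164 x 220 mm foot. Leave alone.
- bangle: Loose brass bangle lying flat on the table, 70 to 100 g: 72 mm outside, 56 mm inside, band 8 mm wide and 10 mm high. Origin: centre of its underside, z up.
- bag_ring: Loose dark steel oblong bag ring (flat rectangular loop) lying flat, 70 to 100 g: 76 mm along its y, 56 mm along its x, bars 8 mm wide and 10 mm high, opening 60 x 40 mm. Origin: centre of its underside, z up. It looks the same half a turn round.
- hoop: Loose copper hoop lying flat, 84 mm outside, 6 mm high, a bystander. Origin: centre of its underside.
- pliers: Red-handled pliers lying flat, 168 mm long along their x, 13 mm high, a bystander. Origin: about midway, at the table.
- jar: Amber glass jar with a brass lid, 68 mm across, 75 mm tall, a bystander. Origin: centre of its underside.
- mandrel: Steel ring mandrel, a thin cone on a 64 mm round foot, 132 mm tall, a bystander. Origin: centre of its underside.
- scoop: Yellow-handled bead scoop like a spoon, 150 mm long along its x, a bystander. Origin: about midway, at the table.
There are look-alikes about, which are no part of the job. Several things look just like the bag_ring: the one meant starts farthest from the robot's base.

How it is judged:
By the outcome, as a careful person would: the job done as asked, in the order asked, and still so for the second after the job is handed in, with the robot touching nothing.
It also fails if it takes over 72 s, if anything falls off the work surface, if the arm or the gripper's body presses on something with over 40 N, if the wrist force passes 120 N, or if a joint passes its speed limit or range.

ROBOT

A 6-joint arm with a two-finger parallel gripper is mounted at the origin on the work surface. World frame = base frame: x ahead of the robot, y to its left, z up, the work surface at z = 0. Lengths are in m, angles in rad, forces in N, time in s.
With the tool pointing down it reaches from about 0.325 to 0.775 m from the base axis. Payload 5.5 kg.
Tool frame: the origin (TCP) lies on the centre line of the jaws, within the pads' length; the fingertips stand 11 mm ahead of it and the grasp point (between the pads) lies 8 mm behind it (ctrl.nose_length is the distance from the TCP to the fingertips, in m); z points along the fingers, y is the line along which they close (so a half turn about z gives the same grasp; the last joint's range is limited). The gripper opens to 88 mm and grips with 3 to 60 N. Pads are 20 mm wide; open, the fingers measure 115 mm over their backs; the gripper's body (75 mm by 178 mm) begins 61 mm behind the grasp point.
Start: joints at [-1.377, 0.091, 1.231, -0, 1.82, -0.057], TCP at [0.149, -0.581, 0.234] pointing down, gripper open.
Joint ranges: [-2.87, 2.87], [-0.86, 2.18], [0.17, 2.46], [-1.51, 4.65], [0.06, 2.69], [-2.65, 2.65]. Speed limits (rad/s): [2.57, 2.57, 3.01, 3.14, 3.14, 3.14].

INTERFACE

Orientations are given as a unit quaternion [x, y, z, w].
In Python, from bench import ctrl gives the robot as it stands. The module is installed in compiled form; this text tells all that it offers.
- The arm moves only by the tool carry_out, never from a script. Its argument "targets" is a list of rows, each a list of 7 numbers: the turn, a rotation vector about the tool's x, y, z in rad, then the shift along the tool's x, y, z in m, then the closure, from -1 (fully open) to 1 (shut), so that 0 is half open. A call has 1 to 12 rows; each row shifts and turns the commanded pose from where the row before left it, along the tool's axes as they then stand; what a row does not reach is not made up. A row lasts 1/10 s, in which the tool goes at most 50 mm and 8.59 degrees, less where a joint would pass 70% of its speed; a pose out of reach is approached as far as the arm can. A call with a gripper value outside its range is refused whole. The fingers move at their own pace and stop on an object; "squeeze" is the grip in N (left out, the last holds). Time passes only in rows, so rows that do not move let the fingers close. It gives the time, the measured TCP pose, the force, the opening and the grip force at its end, in the units of the state.
- ctrl.get_state(): the state, without advancing time (a new reading comes with each control period).
- ctrl.capture(name): name is "scene" or "top"; returns a dict with "img" (400x640x3 uint8, blue, green, red), "intrinsics" (3x3 intrinsics, pixels), "cam_to_world" (4x4, takes a point from camera to world coordinates). Camera axes: x right, y up, looking along -z (the intrinsics and any distortion apply to the point x, -y, -z); pixel columns grow to the right and rows downward; lengths in m; the calibration is good to about 2 mm. A picture is of the moment at which its call begins. There is no depth.
- ctrl.sign_off(): hands the job in; it is judged then, once.
The state is a dict: "time": time; "q": joint angles; "qvel": joint speeds; "joint_efforts": joint torques, N m; "eef_pos": TCP position; "orientation": TCP orientation; "force": force on the tool from outside, world axes, zero at the start; "moment": the same for the moment, N m; "finger_gap": finger opening in m; "finger_force": force on a finger pad.
Only numpy, scipy, OpenCV 4.12 (cv2) and the standard library are available. Lean on these libraries where they do the work, as an engineer would, in place of code of your own. Each camera call takes 0.05 s, during which the arm holds its last target. There are 200 camera calls.

## Working session

There is one attempt and no reset: what is moved stays moved. The work goes in short steps, Python scripts to look and compute and a tool call to move; the robot and the scene stay as the last step left them, time stands still between calls to the robot, and variables do not carry over. Pictures are saved under pics/ and viewed, at most 10 in all, crops included, and the job is handed in when it is done.

Besides the shell and the picture viewer there is one more tool, called after ">>>" as name(argument=value, ...) on one line, values as JSON. carry_out: Moves the arm, as the interface text tells. Its arguments: {"type":"object","properties":{"targets":{"type":"array","items":{"type":"array","items":{"type":"number"}}},"squeeze":{"type":"number"}},"required":["targets"]}

```bash
mkdir -p pics; python3 - <<'E'
from bench import ctrl
import cv2,numpy as np
for n in("scene","top"):
    c=ctrl.capture(n);cv2.imwrite(f"pics/{n}0.png",c["img"]);np.savez(f"{n}0.npz",**c)
    print(n,np.round(c["intrinsics"],1).tolist(),np.round(c["cam_to_world"],3).tolist(),[k for k in c])
print(ctrl.get_state())
E
```

```text
scene [[454.9, 0.0, 322.9], [0.0, 454.9, 207.7], [0.0, 0.0, 1.0]] [[-0.353, -0.506, 0.787, 1.646], [0.935, -0.177, 0.306, 0.483], [-0.016, 0.844, 0.536, 0.915], [0.0, 0.0, 0.0, 1.0]] ['img', 'intrinsics', 'cam_to_world']
top [[501.5, 0.0, 315.0], [0.0, 501.5, 195.1], [0.0, 0.0, 1.0]] [[0.02, 0.998, -0.066, 0.404], [-1.0, 0.019, -0.001, -0.008], [-0.0, 0.066, 0.998, 1.361], [0.0, 0.0, 0.0, 1.0]] ['img', 'intrinsics', 'cam_to_world']
{'time': 0.1, 'q': array([-1.37672771e+00,  9.17697287e-02,  1.23177182e+00, -1.29469827e-05,
        1.81980000e+00, -5.66977098e-02]), 'qvel': array([ 0.00030712,  0.00068776, -0.00402078, -0.00056654, -0.00060416,
       -0.00060043]), 'joint_efforts': array([ 1.63176632e-03, -4.47854233e+01, -4.07571745e+01,  6.98992680e-02,
        2.83808273e-02, -1.06306597e-04]), 'eef_pos': array([ 0.14883473, -0.58098746,  0.23262464]), 'orientation': array([ 9.92149643e-01,  1.25053273e-01, -6.62751452e-05, -8.71956419e-04]), 'force': array([ 0.33727605, -0.13275356, -0.43964907]), 'moment': array([-0.00258869, -0.01256815,  0.01134365]), 'finger_force': 0.0, 'finger_gap': 0.08759707711111724}
```

View pics/scene0.png

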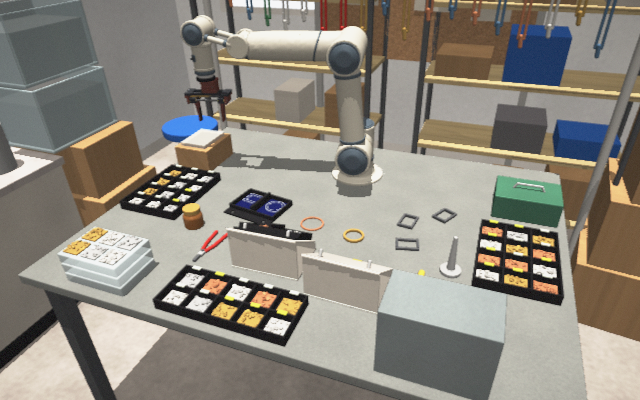

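View pics/top0.png

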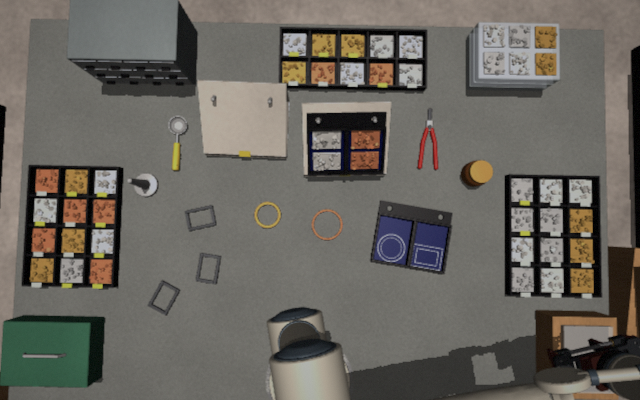

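The top view shows the tray at about (412,238), the free riser at (243,120) and the bangle at (267,215). The bag ring candidates are at (200,218), (209,268) and (164,297). The scene view sees the risers from behind.

```bash
cat > h.py <<'E'
import numpy as np,cv2
from scipy.spatial.transform import Rotation as R
def load(f): d=np.load(f); return {k:d[k] for k in d}
def cast(c,uv,z):
    K,T=c["intrinsics"],c["cam_to_world"]
    d=np.linalg.inv(K)@[uv[0],uv[1],1]; d=T[:3,:3]@(d*[1,-1,-1]); o=T[:3,3]
    return o+d*(z-o[2])/d[2]
def proj(c,p):
    K,T=c["intrinsics"],c["cam_to_world"]
    q=T[:3,:3].T@(np.asarray(p)-T[:3,3])*[1,-1,-1]; q=K@q; return q[:2]/q[2]
E
python3 - <<'E'
from h import *
c=load("top0.npz");im=c["img"]
hsv=cv2.cvtColor(im,cv2.COLOR_BGR2HSV)
def comps(m,x0,y0,x1,y1,amin,amax=1e9):
    mm=np.zeros_like(m);mm[y0:y1,x0:x1]=m[y0:y1,x0:x1]
    cs,h=cv2.findContours(mm,cv2.RETR_CCOMP,cv2.CHAIN_APPROX_NONE)
    for i,k in enumerate(cs):
        if amin<=cv2.contourArea(k)<=amax: yield k,h[0][i][3]
bang=((hsv[...,0]>15)&(hsv[...,0]<35)&(hsv[...,1]>110)).astype(np.uint8)
for k,p in comps(bang,245,195,290,240,100):
    (e,ax,a)=cv2.fitEllipse(k);print("bangle",p,e,ax,cast(c,e,.01).round(4))
dark=(im.max(2)<85).astype(np.uint8)
for k,p in comps(dark,140,195,232,325,40):
    r=cv2.minAreaRect(k);b=[cast(c,q,.01)[:2] for q in cv2.boxPoints(r)]
    ce=np.mean(b,0);e=[b[1]-b[0],b[2]-b[1]];e=max(e,key=np.linalg.norm)
    print("ring",p,r,ce.round(4),"long ang",np.arctan2(e[1],e[0]).round(3),np.linalg.norm(ce).round(3))
for k,p in comps(bang,380,200,460,280,1):print('?')
big=cv2.resize(im[190:285,360:465],None,fx=5.7,fy=5.7,interpolation=cv2.INTER_CUBIC)
b2=cv2.resize(im[70:165,190:295],None,fx=5.7,fy=5.7,interpolation=cv2.INTER_CUBIC)
cv2.imwrite("pics/crop1.png",cv2.resize(np.vstack([big]),(595,540)))
cv2.imwrite("pics/crop2.png",b2)
E
```

```text
bangle -1 (267.200927734375, 214.5717010498047) (25.162019729614258, 25.434099197387695) [0.4385 0.1213 0.01  ]
bangle 0 (267.1690979003906, 214.58486938476562) (21.601289749145508, 22.03963851928711) [0.4384 0.1214 0.01  ]
ring -1 ((163.91172790527344, 297.25146484375), (21.554914474487305, 29.703720092773438), 28.810789108276367) [0.213  0.3908] long ang -0.471 0.445
ring 0 ((164.07568359375, 297.0022888183594), (15.848481178283691, 23.90817642211914), 28.300756454467773) [0.2136 0.3904] long ang -0.463 0.445
ring -1 ((208.09457397460938, 268.43243408203125), (21.700666427612305, 29.42742156982422), 9.462322235107422) [0.2915 0.2756] long ang -0.132 0.401
ring 2 ((208.4188995361328, 266.9864807128906), (16.27549934387207, 26.13943862915039), 9.462322235107422) [0.2953 0.2749] long ang -0.132 0.403
ring -1 ((200.58236694335938, 217.87057495117188), (21.476118087768555, 28.96021842956543), 77.47119140625) [0.4261 0.3004] long ang -1.332 0.521
ring 8 ((201.31175231933594, 217.65293884277344), (15.944390296936035, 25.272401809692383), 77.47119140625) [0.4268 0.2985] long ang -1.332 0.521
```

View pics/crop1.png

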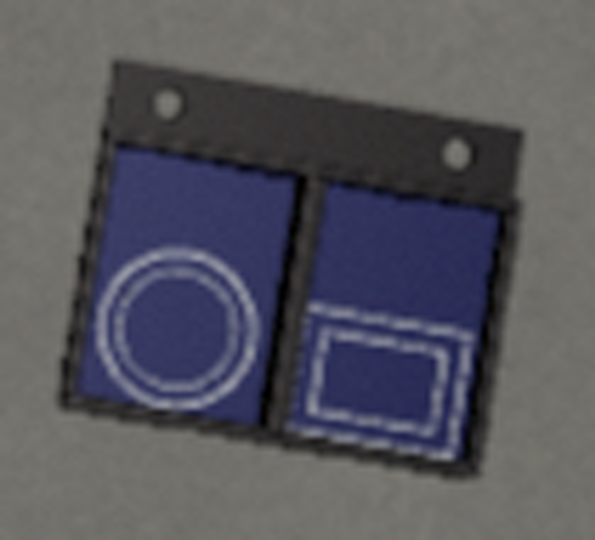

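View pics/crop2.png

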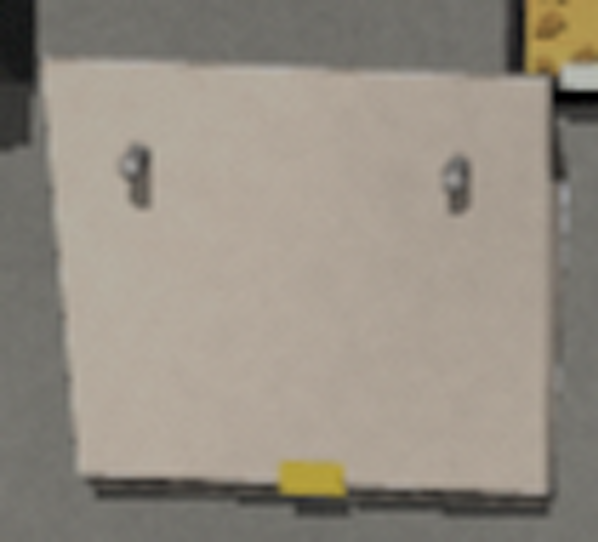

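Crop 1 shows the tray with its holes at crop pixels (168,104) and (457,153), and the circle at (179,329). Crop 2 shows the riser face corners at (42,60), (550,75), (548,495) and (80,475), with the pin tips at about (135,160) and (456,174).

```bash
cat >> h.py <<'E'
S,C=np.sin(np.radians(35)),np.cos(np.radians(35))
def fit2(model,world):
    "2D rigid: world = p + Rot(yaw) model"
    m,w=np.array(model)[:,:2],np.array(world)[:,:2]
    a,b=m-m.mean(0),w-w.mean(0)
    yaw=np.arctan2((a[:,0]*b[:,1]-a[:,1]*b[:,0]).sum(),(a*b).sum())
    M=np.array([[np.cos(yaw),-np.sin(yaw)],[np.sin(yaw),np.cos(yaw)]])
    p=w.mean(0)-M@m.mean(0); return p,yaw,(w-(p+m@M.T))
def face_h(x,y,z): # face coords -> levelled (x horiz, y, height)
    return np.array([x*C-z*S,y,.078+x*S+z*C])
E
python3 - <<'E'
from h import *
c=load("top0.npz");im=c["img"];hsv=cv2.cvtColor(im,cv2.COLOR_BGR2HSV)
def up(pt,o,s): return (np.array(pt)+.5)/s-.5+o
# tray
g=im.max(2).astype(float)
P=[];M=[]
for q,m in(((168,104),(.084,.07)),((457,153),(.084,-.07))):
    u=up(q,(360,190),595/105);x,y=np.round(u).astype(int)
    w=g[y-3:y+4,x-3:x+4];w=np.clip(w-85,0,None);yy,xx=np.mgrid[y-3:y+4,x-3:x+4]
    u=np.array([(w*xx).sum(),(w*yy).sum()])/w.sum();P.append(cast(c,u,.004));M.append(m);print("hole",u)
navy=((hsv[...,0]>105)&(hsv[...,0]<135)&(hsv[...,1]>70)).astype(np.uint8)
n=np.zeros_like(navy);n[200:275,365:460]=navy[200:275,365:460]
n=cv2.morphologyEx(n,cv2.MORPH_CLOSE,np.ones((3,3)))
cs,_=cv2.findContours(n,cv2.RETR_EXTERNAL,cv2.CHAIN_APPROX_NONE)
for k in sorted(cs,key=cv2.contourArea)[-2:]:
    r=cv2.minAreaRect(k);print(r)
u=up((179,329),(360,190),595/105);P.append(cast(c,u,.004));M.append((-.022,.049))
u=up((381,381),(360,190),595/105);P.append(cast(c,u,.004));M.append((-.03,-.049))
p,yaw,res=fit2(M,P);print("tray",p,yaw,(res*1e3).round(1).tolist())
p,yaw,res=fit2(M[:2],P[:2]);print("tray holes",p,yaw,(res*1e3).round(1).tolist())
P=[];M=[]
for q,m in(((42,60),(.125,.11,0)),((550,75),(.125,-.11,0)),((548,493),(-.075,-.11,0)),((80,473),(-.075,.11,0)),((136,160),(.084,.07,.021)),((456,174),(.084,-.07,.021))):
    f=face_h(*m);P.append(cast(c,up(q,(190,70),5.7),f[2]));M.append(f)
p,yaw,res=fit2(M,P);print("face",p,yaw,(res*1e3).round(1).tolist())
E
```

```text
hole [389.10645161 207.84193548]
hole [440.01898734 216.54746835]
((429.2162170410156, 245.70272827148438), (31.893404006958008, 44.387725830078125), 9.462322235107422)
((393.05035400390625, 239.7147674560547), (33.59849548339844, 45.068328857421875), 10.007979393005371)
tray [ 0.37010432 -0.26545441] -0.14170501314992212 [[0.1, 0.3], [-1.0, 1.0], [0.9, -0.5], [-0.1, -0.8]]
tray holes [ 0.36980455 -0.26411597] -0.1501923689885412 [[-0.0, -0.3], [0.0, 0.3]]
face [0.65968704 0.181231  ] -0.02025813168701343 [[-2.4, -0.0], [-0.2, 0.7], [-1.5, 1.1], [-0.8, 0.2], [2.7, -1.6], [2.1, -0.2]]
```

```bash
cat >> h.py <<'E'
def tool(yang,tilt=0):
    "tool pointing down, tool y at world angle yang; tilt = lean about tray y (rot about world -y like axis of face)"
    y=np.array([np.cos(yang),np.sin(yang),0]);z=np.array([0,0,-1.]);x=np.cross(y,z)
    return R.from_matrix(np.c_[x,y,z])
def lean(yaw): # rotation from level tray frame to hung, world axes
    return R.from_rotvec(-np.radians(35)*np.array([-np.sin(yaw),np.cos(yaw),0]))
def plan(pos,rot):
    from bench import ctrl
    s=ctrl.get_state();r0=R.from_quat(s["orientation"])
    rv=(r0.inv()*rot).as_rotvec();d=np.array(pos)-s["eef_pos"]
    print("t %.2f"%s["time"],"pos",s["eef_pos"].round(4),"turn",rv.round(4),"shift(now)",r0.inv().apply(d).round(4),"shift(after turn)",rot.inv().apply(d).round(4),"F",s["force"].round(1),"gap",round(s["finger_gap"],4),"q",s["q"].round(2))
E
python3 - <<'E'
from h import *
plan([.383,-.267,.10],tool(-1.716))
E
```

```text
t 0.10 pos [ 0.1488 -0.581   0.2326] turn [-1.70e-03  3.00e-04  3.96e-01] shift(now) [ 0.3047 -0.2458  0.1331] shift(after turn) [ 0.1863 -0.3446  0.1326] F [ 0.3 -0.1 -0.4] gap 0.0876 q [-1.38  0.09  1.23 -0.    1.82 -0.06]
```

>>> carry_out(targets=[[0,0,0.132,0,0,0,-0.2],[0,0,0.132,0,0,0,-0.2],[0,0,0.132,0,0,0,-0.2],[0,0,0,0.0207,-0.0383,0.0147,-0.2],[0,0,0,0.0207,-0.0383,0.0147,-0.2],[0,0,0,0.0207,-0.0383,0.0147,-0.2],[0,0,0,0.0207,-0.0383,0.0147,-0.2],[0,0,0,0.0207,-0.0383,0.0147,-0.2],[0,0,0,0.0207,-0.0383,0.0147,-0.2],[0,0,0,0.0207,-0.0383,0.0147,-0.2],[0,0,0,0.0207,-0.0383,0.0147,-0.2],[0,0,0,0.0207,-0.0383,0.0147,-0.2]])

```text
time: 1.3
eef_pos: [0.3837, -0.2654, 0.1005]
orientation: [0.997, -0.073, -0.0, -0.0]
force: [1.5, 0.3, -0.2]
finger_gap: 0.0528
finger_force: 0.0
```

```bash
python3 - <<'E'
from h import *
plan([.383,-.267,.020],tool(-1.716))
E
```

```text
t 1.30 pos [ 0.3837 -0.2654  0.1005] turn [-0.0001  0.0001 -0.0002] shift(now) [-0.0004  0.0017  0.0805] shift(after turn) [-0.0004  0.0017  0.0805] F [ 1.5  0.3 -0.2] gap 0.0528 q [-0.68 -0.26  1.8   0.    1.6   1.04]
```

>>> carry_out(targets=[[0,0,0,0,0.001,0.03,-0.2],[0,0,0,0,0,0.03,-0.2],[0,0,0,0,0,0.02,-0.2],[0,0,0,0,0,0,-0.2],[0,0,0,0,0,0,1],[0,0,0,0,0,0,1],[0,0,0,0,0,0,1],[0,0,0,0,0,0,1],[0,0,0,0,0,0,1],[0,0,0,0,0,0,1]], squeeze=45)

```text
time: 2.3
eef_pos: [0.3834, -0.2675, 0.0219]
orientation: [0.997, -0.073, 0.0, -0.001]
force: [0.7, 4.5, 3.7]
finger_gap: 0.0097
finger_force: 45.0
```

```bash
python3 - <<'E'
from h import *
plan([.383,-.267,.020],tool(-1.716))
from bench import ctrl;print(ctrl.get_state()["finger_force"])
E
```

```text
t 2.30 pos [ 0.3834 -0.2675  0.0219] turn [-0.0016 -0.0008 -0.0001] shift(now) [-0.0004 -0.0004  0.0019] shift(after turn) [-0.0004 -0.0004  0.0019] F [0.7 4.5 3.7] gap 0.0097 q [-0.68 -0.21  1.9   0.    1.45  1.03]
44.99592483043671
```

```bash
cat >> h.py <<'E'
def hung(xyz,yang_off=-np.pi/2,p=(.6597,.1812),yaw=-.02):
    "world TCP pos and rot for a point in face frame; tool y at tray y (off=-pi/2)"
    L=lean(yaw)*R.from_rotvec([0,0,yaw])
    return np.r_[p,.078]+L.apply(xyz), lean(yaw)*tool(yaw+yang_off)
E
python3 - <<'E'
from h import *
p,r=hung([.0135,0,.022+.07]);print(p,r.as_matrix().round(2))
plan(p,tool(-.02-np.pi/2));plan(p,r)
E
```

```text
[0.61799786 0.18203415 0.16110527] [[ 0.82 -0.02  0.57]
 [-0.02 -1.   -0.01]
 [ 0.57  0.   -0.82]]
t 2.30 pos [ 0.3834 -0.2675  0.0219] turn [-0.0016 -0.0009 -0.1253] shift(now) [ 0.1672 -0.479  -0.1383] shift(after turn) [ 0.2256 -0.4541 -0.1392] F [0.7 4.5 3.7] gap 0.0097 q [-0.68 -0.21  1.9   0.    1.45  1.03]
t 2.30 pos [ 0.3834 -0.2675  0.0219] turn [ 0.0367  0.6092 -0.1218] shift(now) [ 0.1672 -0.479  -0.1383] shift(after turn) [ 0.2646 -0.4541  0.0154] F [0.7 4.5 3.7] gap 0.0097 q [-0.68 -0.21  1.9   0.    1.45  1.03]
```

>>> carry_out(targets=[[0,0,0,0,0,-0.02,1],[0,0,0,0,0,-0.04,1],[0,0,0,0,0,-0.045,1],[0,0,0,0,0,-0.045,1],[0,0,0,0,0,-0.045,1],[0,0,0,0,0,-0.045,1]])

```text
time: 2.9
eef_pos: [0.3825, -0.2679, 0.262]
orientation: [0.997, -0.073, -0.001, -0.0]
force: [1.4, -0.2, -4.4]
finger_gap: 0.0095
finger_force: 45.0
```

>>> carry_out(targets=[[0,0,-0.125,0,0,0,1],[0,0,0,0.0195,-0.0413,0,1],[0,0,0,0.0195,-0.0413,0,1],[0,0,0,0.0195,-0.0413,0,1],[0,0,0,0.0195,-0.0413,0,1],[0,0,0,0.0195,-0.0413,0,1],[0,0,0,0.0195,-0.0413,0,1],[0,0,0,0.0195,-0.0413,0,1],[0,0,0,0.0195,-0.0413,0,1],[0,0,0,0.0195,-0.0413,0,1],[0,0,0,0.0195,-0.0413,0,1],[0,0,0,0.0195,-0.0413,0,1]])

```text
time: 4.1
eef_pos: [0.607, 0.1834, 0.2597]
orientation: [1.0, -0.01, -0.001, 0.0]
force: [0.6, -0.3, -4.1]
finger_gap: 0.01
finger_force: 45.0
```

>>> carry_out(targets=[[0,0.1222,0,0,0,0,1],[0,0.1222,0,0,0,0,1],[0,0.1222,0,0,0,0,1],[0,0.1222,0,0,0,0,1],[0,0.1221,0,0,0,0,1],[0,0,0,0,0,0,1],[0,0,0,0,0,0,1]])

```text
time: 4.8
eef_pos: [0.6056, 0.1817, 0.2597]
orientation: [0.954, -0.009, 0.298, 0.003]
force: [0.3, -0.1, -3.1]
finger_gap: 0.0098
finger_force: 45.0
```

```bash
python3 - <<'E'
from h import *
p,r=hung([.0135,0,.022+.045]);plan(p,r)
from bench import ctrl
for n in("scene","top"):
    c=ctrl.capture(n);np.savez(f"{n}1.npz",**c)
    if n=="top": cv2.imwrite("pics/t1.png",cv2.resize(c["img"][50:200,170:320],None,fx=4,fy=4,interpolation=cv2.INTER_CUBIC))
    else: cv2.imwrite("pics/s1.png",cv2.resize(c["img"][150:310,220:420],None,fx=3.7,fy=3.7,interpolation=cv2.INTER_CUBIC))
E
```

```text
t 4.80 pos [0.6056 0.1817 0.2597] turn [0.0006 0.005  0.0007] shift(now) [-0.0458 -0.0007  0.1131] shift(after turn) [-0.0464 -0.0006  0.1129] F [ 0.3 -0.1 -3.1] gap 0.0098 q [ 0.35 -0.31  1.67 -0.22  1.22  1.95]
```

View pics/t1.png

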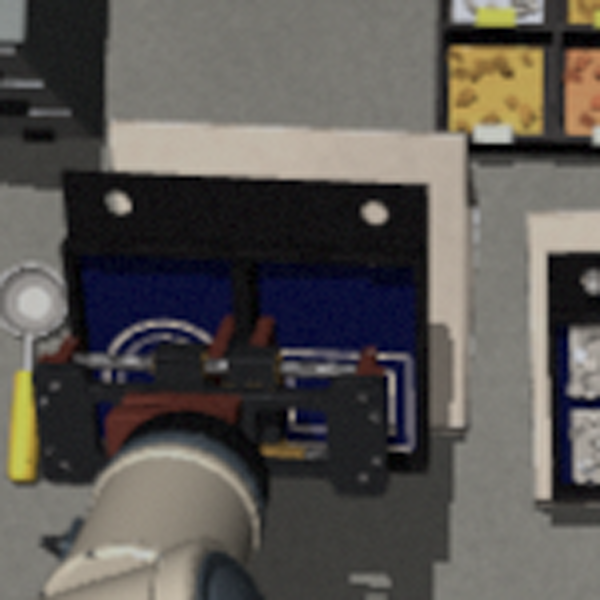

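The held tray hovers over the riser, with its flange holes at crop pixels (118,203) and (376,212). I'll compare the hole positions with what the tool pose predicts and refine the pin positions.

```bash
python3 - <<'E'
from h import *
from bench import ctrl
s=ctrl.get_state();rot=R.from_quat(s["orientation"]);c=load("top1.npz");g=c["img"].max(2).astype(float)
# tray frame in world: tool x=tray x, tool y=-tray y, tool z=-tray z
for q,m in(((118,203),(.084,.07,.003)),((376,212),(.084,-.07,.003))):
    x,y=np.round(np.array(q)/4+[170,50]-.4).astype(int)
    w=np.clip(g[y-5:y+6,x-5:x+6]-70,0,None);yy,xx=np.mgrid[y-5:y+6,x-5:x+6]
    u=np.array([(w*xx).sum(),(w*yy).sum()])/w.sum()
    d=np.array(m)-[.0135,0,.022];e=s["eef_pos"]+rot.apply(d*[1,-1,-1])
    m_=cast(c,u,e[2]);print("px",u,"exp px",proj(c,e).round(2),"err in tool axes mm",(rot.inv().apply(m_-e)*1e3).round(1),"world mm",((m_-e)*1e3).round(1))
c=load("top0.npz")
im=cv2.cvtColor(c["img"],cv2.COLOR_BGR2GRAY)
p0,_=hung([0,0,0])
for sgn in(1,-1):
    for z in(0,.023):
        u=proj(c,hung([.084,.07*sgn,z])[0]);print("pin",sgn,z,"px",u.round(2),"crop2 px",((u-[190,70]+.5)*5.7-.5).round(1))
E
```

```text
px [199.63846928 100.37512588] exp px [198.51  99.86] err in tool axes mm [-0.9  2.5 -0.6] world mm [-1.1 -2.5  0. ]
px [263.28935282 102.85970772] exp px [262.86 102.42] err in tool axes mm [-0.8  1.  -0.5] world mm [-1. -1.  0.]
pin 1 0 px [214.42  95.77] crop2 px [141.5 149.2]
pin 1 0.023 px [212.6   99.02] crop2 px [131.2 167.8]
pin -1 0 px [270.33  97.95] crop2 px [460.2 161.6]
pin -1 0.023 px [269.4  101.24] crop2 px [454.9 180.4]
```

View pics/s1.png

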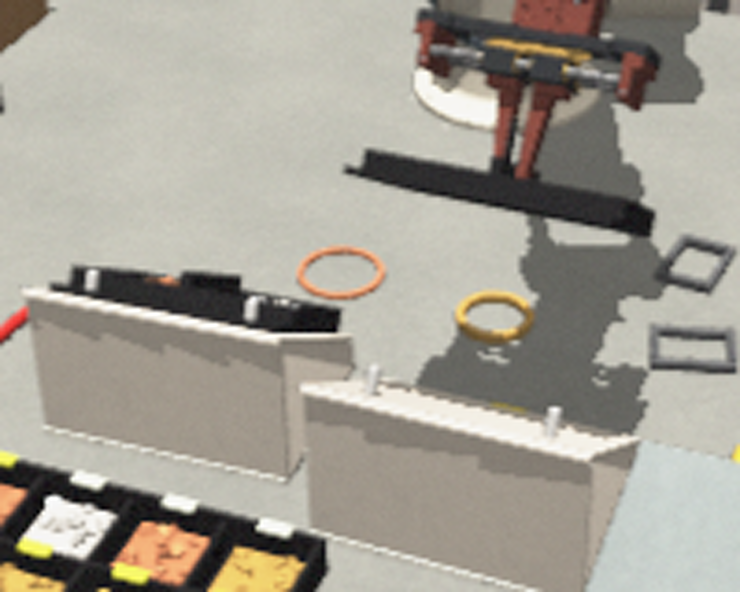

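The scene view shows the free riser's two pins with tops at crop (375,366) and (555,409). The held tray is clear above them.

```bash
python3 - <<'E'
from h import *
s=load("scene1.npz");t=load("top0.npz")
for sgn,top,bot in((1,(554,408),(553,438)),(-1,(374.5,365),(373,394))):
    for z in(.023,0):
        P=hung([.084,.07*sgn,z])[0];print(sgn,z,"pred crop",((proj(s,P)-[220,150]+.5)*3.7-.5).round(1),"dpx per mm x,y:",((proj(s,P+[.001,0,0])-proj(s,P))*3.7).round(2),((proj(s,P+[0,.001,0])-proj(s,P))*3.7).round(2))
for x,y in((.125,.11),(.125,-.11)):
    P=hung([x,y,0])[0];print("corner",((proj(s,P)-[220,150]+.5)*3.7-.5).round(1))
# auto pin blobs
im=s["img"];
a=cv2.resize(im[242:272,312:380],None,fx=11,fy=11,interpolation=cv2.INTER_CUBIC);b=cv2.resize(t["img"][88:112,204:280],None,fx=9.85,fy=9.85,interpolation=cv2.INTER_CUBIC)
b=cv2.resize(b,(a.shape[1],b.shape[0]));cv2.imwrite("pics/pins.png",np.vstack([a,b]));print(a.shape,b.shape)
E
```

```text
1 0.023 pred crop [551.9 406.2] dpx per mm x,y: [-0.38  0.83] [1.34 0.29]
1 0 pred crop [545.5 437.5] dpx per mm x,y: [-0.38  0.85] [1.34 0.3 ]
-1 0.023 pred crop [372.2 364.4] dpx per mm x,y: [-0.48  0.77] [1.25 0.27]
-1 0 pred crop [366.  394.6] dpx per mm x,y: [-0.48  0.79] [1.25 0.28]
corner [587.9 453.9]
corner [297.5 384.1]
(330, 748, 3) (236, 748, 3)
```

View pics/pins.png

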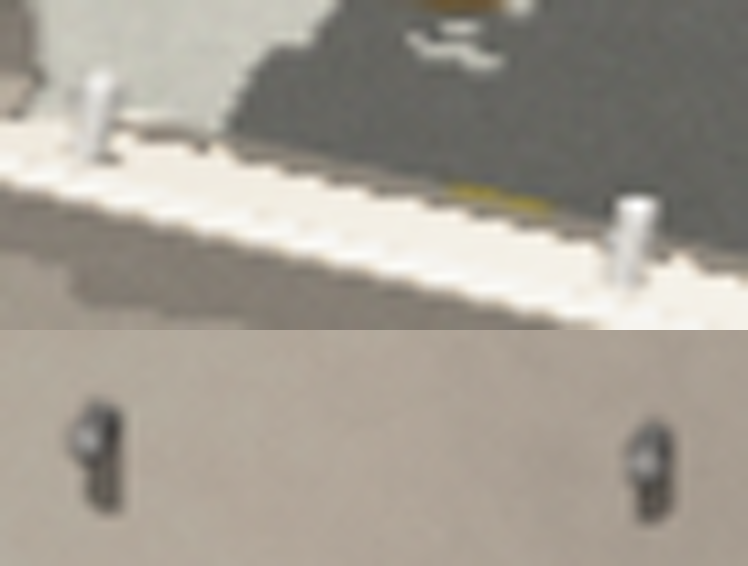

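The pin tips are at (101,82) and (638,205) in the scene strip, and (92,440) and (648,462) in the top strip. The two cameras differ by about 2 mm in y, so I'll check the tray in the scene view as well.

```bash
python3 - <<'E'
from h import *
from bench import ctrl
s=load("scene1.npz");st=ctrl.get_state();rot=R.from_quat(st["orientation"])
f=lambda m: proj(s,st["eef_pos"]+rot.apply((np.array(m)-[.0135,0,.022])*[1,-1,-1]))
for m in((.1,.099,0),(.1,-.099,0),(.1,.099,.006),(.1,-.099,.006),(.066,.099,.022),(.066,-.099,.022)):
    print(m,((f(m)-[220,150]+.5)*3.7-.5).round(1))
g=s["img"].max(2); m=np.zeros_like(g);m[185:216,308:400]=(g[185:216,308:400]<75)*255
cs,_=cv2.findContours(m,cv2.RETR_EXTERNAL,cv2.CHAIN_APPROX_NONE)
k=max(cs,key=cv2.contourArea)[:,0]
for d in((-1,0),(1,0),(1,1),(-1,1)):
    i=k[np.argmax(k@np.array(d))];print(d,((i-[220,150]+.5)*3.7-.5).round(1))
# bottom edge of flange: vertical offset per column
for u in range(320,392,8):
    v=k[k[:,0]==u][:,1].max()+.5
    a,b=f((.1,-.099,0)),f((.1,.099,0));print(u,round(v-(a[1]+(u-a[0])*(b[1]-a[1])/(b[0]-a[0])),2),end="; ")
E
```

```text
(0.1, 0.099, 0) [610.9 222.4]
(0.1, -0.099, 0) [342.8 170.5]
(0.1, 0.099, 0.006) [612.6 213.8]
(0.1, -0.099, 0.006) [344.5 162.4]
(0.066, 0.099, 0.022) [626.2 194.9]
(0.066, -0.099, 0.022) [364.3 145.8]
(-1, 0) [349.2 171.6]
(1, 0) [652.6 216. ]
(1, 1) [648.8 234.4]
(-1, 1) [349.2 171.6]
320 0.28; 328 1.73; 336 1.19; 344 1.64; 352 2.09; 360 1.54; 368 1.99; 376 1.45; 384 1.9;
```

```bash
python3 - <<'E'
from h import *
p,r=hung([.0145,.0005,.022+.030]);plan(p,r)
E
```

```text
t 4.90 pos [0.6075 0.1818 0.2628] turn [-0.0001  0.0005 -0.0009] shift(now) [-0.0487 -0.0009  0.1293] shift(after turn) [-0.0487 -0.001   0.1293] F [ 0.1 -0.9 -3.5] gap 0.0095 q [ 0.35 -0.31  1.66 -0.22  1.22  1.95]
```

```bash
python3 - <<'E'
from h import *
from bench import ctrl
for i in range(2):
    c=ctrl.capture("top");s=ctrl.get_state()
    print(s["time"],s["eef_pos"].round(4),np.abs(s["qvel"]).max().round(4))
rot=R.from_quat(s["orientation"]);g=c["img"].max(2).astype(float)
for m in((.084,.07,.003),(.084,-.07,.003)):
    d=np.array(m)-[.0135,0,.022];e=s["eef_pos"]+rot.apply(d*[1,-1,-1])
    x,y=np.round(proj(c,e)).astype(int)
    w=g[y-5:y+6,x-5:x+6];w=np.clip((w-60)/(w.max()-60),0,1);yy,xx=np.mgrid[y-5:y+6,x-5:x+6]
    l,k,st,ce=cv2.connectedComponentsWithStats((w>.4).astype(np.uint8));print(st[1:,4].tolist())
    u=np.array([(w*xx).sum(),(w*yy).sum()])/w.sum()
    m_=cast(c,u,e[2]);print("px",u,"exp px",proj(c,e).round(2),"err in tool axes mm",(rot.inv().apply(m_-e)*1e3).round(1),"world",((m_-e)*1e3).round(1))
E
```

```text
4.95 [0.6078 0.1817 0.2632] 0.0077
5.0 [0.6079 0.1817 0.2631] 0.0105
[21]
px [199.42641509  99.7639413 ] exp px [198.53  99.64] err in tool axes mm [-0.2  2.  -0.1] world [-0.2 -2.   0. ]
[27]
px [263.35200553 102.30878285] exp px [262.9  102.23] err in tool axes mm [-0.1  1.  -0.1] world [-0.2 -1.   0. ]
```

>>> carry_out(targets=[[0,0,-0.001,-0.0165,-0.001,0.035,1],[0,0,0,-0.0165,0,0.035,1],[0,0,0,-0.0162,0,0.03,1],[0,0,0,0,0,0.02,1],[0,0,0,0,0,0.009,1],[0,0,0,0,0,0,1],[0,0,0,0,0,0,1],[0,0,0,0,0,0,1]])

```text
time: 5.8
eef_pos: [0.6412, 0.1823, 0.1301]
orientation: [0.953, -0.009, 0.302, 0.003]
force: [-1.1, -0.3, -2.8]
finger_gap: 0.0097
finger_force: 45.0
```

```bash
python3 - <<'E'
from h import *
from bench import ctrl
p,r=hung([.0145,.0005,.022+.023]);plan(p,r)
c=ctrl.capture("top");np.savez("top2.npz",**c);s=ctrl.capture("scene")
a=cv2.resize(c["img"][85:125,200:285],(748,352),interpolation=cv2.INTER_CUBIC)
b=cv2.resize(s["img"][225:275,300:410],(748,340)[:2],interpolation=cv2.INTER_CUBIC)[:240]
cv2.imwrite("pics/near.png",np.vstack([a,b]))
E
```

```text
t 5.80 pos [0.6412 0.1823 0.1301] turn [-0.0008 -0.0031  0.0002] shift(now) [-0.0002  0.0003  0.0083] shift(after turn) [-0.0002  0.0003  0.0083] F [-1.1 -0.3 -2.8] gap 0.0097 q [ 0.32 -0.2   1.8  -0.24  0.96  1.99]
```

View pics/near.png

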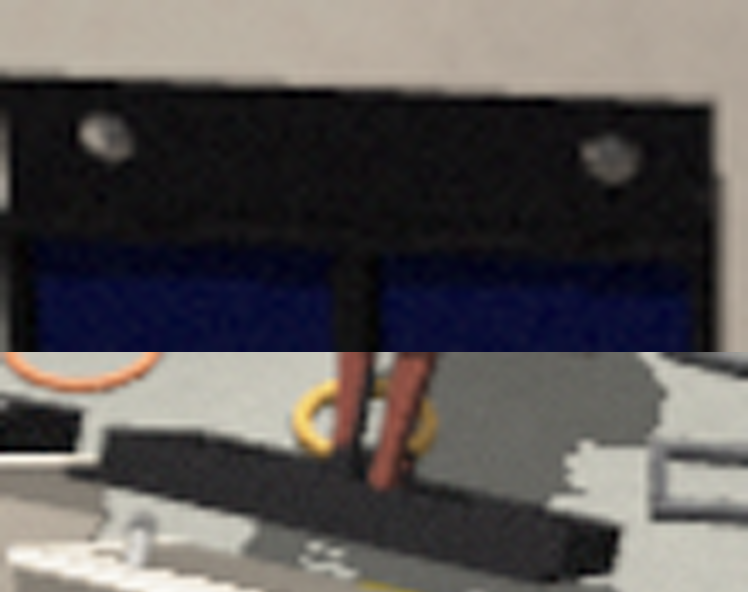

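The pins show through both holes, at (105,135) and (610,158), so the alignment is close. I'll lower it gently.

>>> carry_out(targets=[[0,-0.003,0,0,0,0.005,1],[0,0,0,0,0,0.004,1],[0,0,0,0,0,0.003,1],[0,0,0,0,0,0.002,1],[0,0,0,0,0,0,1],[0,0,0,0,0,0,1]])

```text
time: 6.5
eef_pos: [0.6483, 0.1819, 0.1158]
orientation: [0.954, -0.009, 0.299, 0.003]
force: [-0.3, 0.7, -3.9]
finger_gap: 0.0099
finger_force: 45.0
```

```bash
python3 - <<'E'
from h import *
p,r=hung([.0145,.0005,.022]);plan(p,r)
from bench import ctrl
s=ctrl.get_state();print(R.from_quat(s["orientation"]).inv().apply(s["force"]).round(1),s["moment"].round(2))
E
```

```text
t 6.50 pos [0.6483 0.1819 0.1158] turn [0.0002 0.0032 0.0009] shift(now) [ 0.0022 -0.0001  0.0155] shift(after turn) [ 0.0022 -0.0001  0.0155] F [-0.3  0.7 -3.9] gap 0.0099 q [ 0.32 -0.16  1.8  -0.24  0.94  1.99]
[-2.5 -0.7  3. ] [0.01 0.66 0.  ]
```

>>> carry_out(targets=[[0,0.002,0,0.001,0,0.004,1],[0,0,0,0,0,0.003,1],[0,0,0,0,0,0.003,1],[0,0,0,0,0,0,1],[0,0,0,0,0,0,1]])

```text
time: 7.0
eef_pos: [0.6548, 0.1817, 0.1079]
orientation: [0.954, -0.009, 0.3, 0.003]
force: [-0.1, 0.8, -4.6]
finger_gap: 0.0097
finger_force: 45.0
```

```bash
python3 - <<'E'
from h import *
p,r=hung([.0145,.0005,.022]);plan(p,r)
from bench import ctrl
s=ctrl.get_state();print(R.from_quat(s["orientation"]).inv().apply(s["force"]).round(1),s["moment"].round(2))
E
```

```text
t 7.00 pos [0.6548 0.1817 0.1079] turn [0.0003 0.0016 0.0009] shift(now) [ 0.0014 -0.0001  0.0053] shift(after turn) [ 0.0014 -0.0001  0.0053] F [-0.1  0.8 -4.6] gap 0.0097 q [ 0.31 -0.14  1.79 -0.24  0.92  1.99]
[-2.7 -0.8  3.7] [0.15 0.88 0.12]
```

Still no contact force and the pins are well inside the holes, so I'll continue until it is home.

>>> carry_out(targets=[[0,0.001,0,0,0,0.003,1],[0,0,0,0,0,0.002,1],[0,0,0,0,0,0.001,1],[0,0,0,0,0,0,1],[0,0,0,0,0,0,1]])

```text
time: 7.5
eef_pos: [0.6578, 0.1818, 0.1042]
orientation: [0.954, -0.009, 0.3, 0.003]
force: [-12.2, 0.4, 2.4]
finger_gap: 0.0099
finger_force: 45.0
```

```bash
python3 - <<'E'
from h import *
p,r=hung([.0145,.0005,.022]);plan(p,r)
from bench import ctrl
s=ctrl.get_state();print(R.from_quat(s["orientation"]).inv().apply(s["force"]).round(1),s["moment"].round(2))
E
```

```text
t 7.50 pos [0.6578 0.1818 0.1042] turn [0.0002 0.0007 0.0007] shift(now) [0.0011 0.     0.0005] shift(after turn) [0.0011 0.     0.0005] F [-12.2   0.4   2.4] gap 0.0099 q [ 0.31 -0.13  1.79 -0.24  0.91  1.99]
[-8.7 -0.1 -8.9] [ 0.01  1.5  -0.  ]
```

>>> carry_out(targets=[[0,0,0,0,0,0,0.2],[0,0,0,0,0,0,0.2],[0,0,0,0,0,0,0.2],[0,0,0,0,0,0,0.2],[0,0,0,0,0,-0.02,0.2],[0,0,0,0,0,-0.04,0.2],[0,0,0,0,0,-0.045,0.2],[0,0,0,0,0,-0.045,0.2]])

```text
time: 8.3
eef_pos: [0.5714, 0.1831, 0.2274]
orientation: [0.954, -0.009, 0.301, 0.003]
force: [0.3, 0.8, 0.2]
finger_gap: 0.0353
finger_force: 0.0
```

```bash
python3 - <<'E'
from h import *
# bangle grip point: on the side toward +x (away from the base), tool y along world -x..: after tilting tool y ~ tray x
for off in(0,np.pi):plan([.4385+.032,.1213,.013],tool(-.02+off))
a=-1.332;print("ring long axis",a,"short axis",a+np.pi/2)
E
```

```text
t 8.30 pos [0.5714 0.1831 0.2274] turn [ 0.4788 -0.4779 -1.5169] shift(now) [-0.2046  0.0637  0.1185] shift(after turn) [-0.0638 -0.0996  0.2144] F [0.3 0.8 0.2] gap 0.0353 q [ 0.38 -0.41  1.8  -0.24  1.19  2.  ]
t 8.30 pos [0.5714 0.1831 0.2274] turn [-0.478  -0.4789  1.5178] shift(now) [-0.2046  0.0637  0.1185] shift(after turn) [0.0638 0.0996 0.2144] F [0.3 0.8 0.2] gap 0.0353 q [ 0.38 -0.41  1.8  -0.24  1.19  2.  ]
ring long axis -1.332 short axis 0.23879632679489649
```

>>> carry_out(targets=[[0.0399,-0.0398,-0.1264,0,0,0,0.4],[0.0399,-0.0398,-0.1264,0,0,0,0.4],[0.0399,-0.0398,-0.1264,0,0,0,0.4],[0.0399,-0.0398,-0.1264,0,0,0,0.4],[0.0399,-0.0398,-0.1264,0,0,0,0.4],[0.0399,-0.0398,-0.1264,0,0,0,0.4],[0.0399,-0.0398,-0.1264,0,0,0,0.4],[0.0399,-0.0398,-0.1264,0,0,0,0.4],[0.0399,-0.0398,-0.1264,0,0,0,0.4],[0.0399,-0.0398,-0.1264,0,0,0,0.4],[0.0399,-0.0398,-0.1264,0,0,0,0.4],[0.0399,-0.0398,-0.1264,0,0,0,0.4]])

```text
time: 9.5
eef_pos: [0.5728, 0.1831, 0.2265]
orientation: [0.712, 0.702, -0.001, 0.0]
force: [-0.2, -0.2, 0.5]
finger_gap: 0.0261
finger_force: 0.0
```

```bash
python3 - <<'E'
from h import *
plan([.4385+.032,.1213,.053],tool(-.02))
# check hung tray from the top view: holes/pins hidden -> use navy regions and flange line
from bench import ctrl
c=ctrl.capture("top");np.savez("top3.npz",**c);im=c["img"]
cv2.imwrite("pics/hung.png",cv2.resize(im[70:180,180:300],None,fx=5,fy=5,interpolation=cv2.INTER_CUBIC))
for m in((.1,.099,.006),(.1,-.099,.006),(.066,.099,.022),(.066,-.099,.022),(-.066,-.099,.022),(-.066,.099,.022),(-.022,.049,.004),(-.03,-.049,.004),(.084,.07,.023),(.084,-.07,.023)):
    print(m,((proj(c,hung(m)[0])-[180,70]+.5)*5-.5).round(1))
E
```

```text
t 9.50 pos [0.5728 0.1831 0.2265] turn [-0.0005  0.0011  0.0047] shift(now) [-0.0631 -0.1013  0.1736] shift(after turn) [-0.0638 -0.1011  0.1735] F [-0.2 -0.2  0.5] gap 0.0261 q [ 0.25  0.09  1.24 -0.    1.81  0.27]
(0.1, 0.099, 0.006) [110.9 101.8]
(0.1, -0.099, 0.006) [510.6 117.4]
(0.066, 0.099, 0.022) [109.7 178.7]
(0.066, -0.099, 0.022) [508.1 194.3]
(-0.066, -0.099, 0.022) [508.8 432.3]
(-0.066, 0.099, 0.022) [131.2 417.5]
(-0.022, 0.049, 0.004) [227.5 329.9]
(-0.03, -0.049, 0.004) [415.8 351.3]
(0.084, 0.07, 0.023) [165.  147.1]
(0.084, -0.07, 0.023) [449.  158.2]
```

View pics/hung.png

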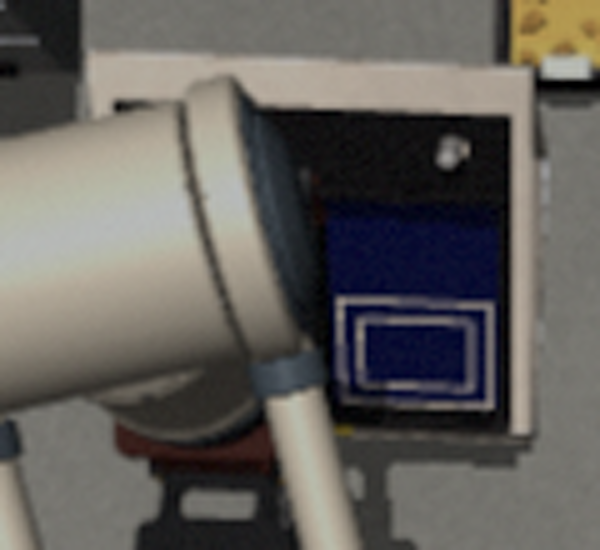

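The tray hangs where predicted: the right pin stands through its hole at (453,152) and the oblong centre is at (416,353), against a predicted (416,351). Next is the bangle.

>>> carry_out(targets=[[0,0,0.0047,0,0,0,0.4],[0,0,0,-0.0127,-0.0202,0.0347,0.4],[0,0,0,-0.0127,-0.0202,0.0347,0.4],[0,0,0,-0.0127,-0.0202,0.0347,0.4],[0,0,0,-0.0127,-0.0202,0.0347,0.4],[0,0,0,-0.0127,-0.0202,0.0347,0.4],[0,0,0,0,0,0,0.4],[0,0,0,0,0,0,0.4]])

```text
time: 10.35
eef_pos: [0.4701, 0.1225, 0.0535]
orientation: [0.717, 0.697, 0.001, 0.0]
force: [0.2, -0.8, 0.8]
finger_gap: 0.0264
finger_force: 0.0
```

```bash
python3 - <<'E'
from h import *
plan([.4385+.032,.1213,.0135],tool(-.02))
E
```

```text
t 10.35 pos [0.4701 0.1225 0.0535] turn [ 0.0019 -0.0012 -0.0071] shift(now) [-0.0012  0.0004  0.04  ] shift(after turn) [-0.0012  0.0005  0.04  ] F [ 0.2 -0.8  0.8] gap 0.0264 q [ 0.18 -0.18  1.82  0.    1.51  0.21]
```

>>> carry_out(targets=[[0,0,-0.006,-0.001,0.0004,0.02,0.4],[0,0,0,0,0,0.012,0.4],[0,0,0,0,0,0.008,0.4],[0,0,0,0,0,0,0.4],[0,0,0,0,0,0,1],[0,0,0,0,0,0,1],[0,0,0,0,0,0,1],[0,0,0,0,0,0,1],[0,0,0,0,0,0,1]], squeeze=25)

```text
time: 11.25
eef_pos: [0.4708, 0.1216, 0.0136]
orientation: [0.714, 0.701, 0.001, 0.0]
force: [0.2, 1.3, 3.8]
finger_gap: 0.0091
finger_force: 24.0
```

```bash
python3 - <<'E'
from h import *
plan([.4385+.032,.1213,.0135],tool(-.02))
E
```

```text
t 11.25 pos [0.4708 0.1216 0.0136] turn [ 0.0019 -0.0008  0.0016] shift(now) [-0.0003 -0.0003  0.0001] shift(after turn) [-0.0003 -0.0003  0.0001] F [0.2 1.3 3.8] gap 0.0091 q [ 0.18 -0.15  1.86  0.    1.43  0.2 ]
```

>>> carry_out(targets=[[0,0,0,0,0,-0.02,1],[0,0,0,0,0,-0.04,1],[0,0,0,0,0,-0.045,1],[0,0,0,0,0,-0.045,1],[0,0,0,0,0,-0.045,1],[0,0,0,0,0,-0.025,1],[-0.122,0,0,0,0,0,1],[-0.122,0,0,0,0,0,1],[-0.122,0,0,0,0,0,1],[-0.122,0,0,0,0,0,1],[-0.122,0,0,0,0,0,1],[0,0,0,0,0,0,1]])

```text
time: 12.45
eef_pos: [0.4676, 0.1214, 0.229]
orientation: [0.68, 0.669, 0.21, 0.214]
force: [-0.2, 0.5, -1.5]
finger_gap: 0.0084
finger_force: 24.0
```

```bash
python3 - <<'E'
from h import *
p,r=hung([.0105,.049,.0176+.05],0);print(p);plan(p,r)
E
```

```text
[0.6305133  0.23079361 0.13939723]
t 12.45 pos [0.4676 0.1214 0.229 ] turn [-0.0026 -0.0012  0.0028] shift(now) [0.1122 0.081  0.1655] shift(after turn) [0.1126 0.0802 0.1656] F [-0.2  0.5 -1.5] gap 0.0084 q [ 0.31 -0.78  2.03 -0.19  1.31  0.32]
```

>>> carry_out(targets=[[0,0,0.003,0.028,0.02,0.025,1],[0,0,0,0.028,0.02,0.025,1],[0,0,0,0.028,0.02,0.025,1],[0,0,0,0.028,0.02,0.025,1],[0,0,0,0,0,0.035,1],[0,0,0,0,0,0.03,1],[0,0,0,0,0,0,1],[0,0,0,0,0,0,1],[0,0,0,0,0,0,1]])

```text
time: 13.35
eef_pos: [0.6331, 0.2304, 0.1457]
orientation: [0.682, 0.667, 0.212, 0.214]
force: [0.3, 0.3, -0.4]
finger_gap: 0.0084
finger_force: 24.0
```

```bash
python3 - <<'E'
from h import *
p,r=hung([.0105,.049,.0176+.03],0);plan(p,r)
from bench import ctrl
s=ctrl.get_state();c=ctrl.capture("scene");t=ctrl.capture("top");np.savez("top4.npz",**t)
rot=R.from_quat(s["orientation"])
hs=cv2.cvtColor(t["img"],cv2.COLOR_BGR2HSV)
m=((hs[...,0]>15)&(hs[...,0]<35)&(hs[...,1]>110)).astype(np.uint8);m[:80]=0;m[200:]=0;m[:,:195]=0;m[:,300:]=0
print("brass px",m.sum(),np.argwhere(m).mean(0) if m.sum() else '')
a=cv2.resize(t["img"][70:180,180:300],(600,550),interpolation=cv2.INTER_CUBIC)
b=c["img"][190:300,290:430]
cv2.imwrite("pics/bang.png",np.hstack([a[:, :400],cv2.resize(b,(400,314))[:1].repeat(0,0).reshape(0,400,3) if 0 else cv2.copyMakeBorder(cv2.resize(b,(400,314)),0,236,0,0,0)]))
E
```

```text
t 13.35 pos [0.6331 0.2304 0.1457] turn [ 0.001  -0.0018 -0.0027] shift(now) [ 0.0003 -0.0058  0.0237] shift(after turn) [ 0.0003 -0.0057  0.0237] F [ 0.3  0.3 -0.4] gap 0.0084 q [ 0.42 -0.17  1.75 -0.29  1.02  0.53]
brass px 197 [135.98984772 236.52284264]
```

>>> carry_out(targets=[[0,0,-0.002,0,-0.0057,0,1],[0,0,0,0,0,0.01,1],[0,0,0,0,0,0.009,1],[0,0,0,0,0,0,1],[0,0,0,0,0,0,1],[0,0,0,0,0,0,1]])

```text
time: 14.05
eef_pos: [0.6388, 0.2302, 0.1247]
orientation: [0.681, 0.668, 0.211, 0.214]
force: [-0.9, -0.2, -0.1]
finger_gap: 0.0087
finger_force: 24.0
```

```bash
python3 - <<'E'
from h import *
p,r=hung([.0105,.049,.0176],0);plan(p,r)
E
```

```text
t 14.05 pos [0.6388 0.2302 0.1247] turn [-0.0006 -0.0012  0.0001] shift(now) [0.0004 0.0016 0.0332] shift(after turn) [0.0005 0.0016 0.0332] F [-0.9 -0.2 -0.1] gap 0.0087 q [ 0.42 -0.14  1.76 -0.29  0.98  0.53]
```

>>> carry_out(targets=[[0,0,0,0.0004,0.0015,0.01,1],[0,0,0,0,0,0.01,1],[0,0,0,0,0,0.006,1],[0,0,0,0,0,0,1],[0,0,0,0,0,0,1],[0,0,0,0,0,0,1]])

```text
time: 14.65
eef_pos: [0.655, 0.2303, 0.1046]
orientation: [0.681, 0.668, 0.211, 0.214]
force: [-0.5, 0.7, -0.5]
finger_gap: 0.0086
finger_force: 24.0
```

```bash
python3 - <<'E'
from h import *
p,r=hung([.0105,.049,.0176],0);plan(p,r)
E
```

```text
t 14.65 pos [0.655  0.2303 0.1046] turn [-0.0002 -0.0013  0.    ] shift(now) [-0.     -0.0001  0.0075] shift(after turn) [-0.     -0.0001  0.0075] F [-0.5  0.7 -0.5] gap 0.0086 q [ 0.4  -0.09  1.75 -0.3   0.93  0.53]
```

>>> carry_out(targets=[[0,0,0,0,0,0.004,1],[0,0,0,0,0,0.0025,1],[0,0,0,0,0,0.001,1],[0,0,0,0,0,0,1],[0,0,0,0,0,0,1]])

```text
time: 15.15
eef_pos: [0.6589, 0.2303, 0.0989]
orientation: [0.681, 0.668, 0.211, 0.214]
force: [-6.9, 0.2, 4.6]
finger_gap: 0.0088
finger_force: 23.9
```

```bash
python3 - <<'E'
from h import *
p,r=hung([.0105,.049,.0176],0);plan(p,r)
E
```

```text
t 15.15 pos [0.6589 0.2303 0.0989] turn [-0.0006 -0.0012 -0.0001] shift(now) [-0.0001 -0.      0.0005] shift(after turn) [-0.0001 -0.      0.0005] F [-6.9  0.2  4.6] gap 0.0088 q [ 0.4  -0.07  1.74 -0.3   0.92  0.53]
```

>>> carry_out(targets=[[0,0,0,0,0,0,0.45],[0,0,0,0,0,0,0.45],[0,0,0,0,0,0,0.45],[0,0,0,0,0,0,0.45],[0,0,0,0,0,-0.01,0.45],[0,0,0,0,0,-0.03,0.45],[0,0,0,0,0,-0.045,0.45],[0,0,0,0,0,-0.045,0.45],[0,0,0,0,0,-0.045,0.45]])

```text
time: 16.05
eef_pos: [0.5574, 0.2318, 0.2435]
orientation: [0.681, 0.668, 0.211, 0.214]
force: [0.7, 1.3, 0.3]
finger_gap: 0.0245
finger_force: 0.0
```

```bash
python3 - <<'E'
from h import *
# ring: long axis angle -1.332 (=1.81); tool y along short axis 0.239 at its +x side bar
n=np.array([np.cos(.239),np.sin(.239)])
ce=np.array([.4264,.2997]);plan(np.r_[ce+.024*n,.06],tool(.239))
print(np.r_[ce+.024*n])
E
```

```text
t 16.05 pos [0.5574 0.2318 0.2435] turn [ 0.6075  0.0776 -0.2507] shift(now) [ 0.0713 -0.1947  0.0878] shift(after turn) [ 0.097  -0.0872  0.1835] F [0.7 1.3 0.3] gap 0.0245 q [ 0.5  -0.37  1.74 -0.3   1.24  0.54]
[0.4497178  0.30538155]
```

>>> carry_out(targets=[[0.1215,0.0155,-0.0501,0,0,0,0.45],[0.1215,0.0155,-0.0501,0,0,0,0.45],[0.1215,0.0155,-0.0501,0,0,0,0.45],[0.1215,0.0155,-0.0501,0,0,0,0.45],[0.1215,0.0155,-0.0501,0,0,0,0.45],[0,0,0,0.0194,-0.0174,0.0367,0.45],[0,0,0,0.0194,-0.0174,0.0367,0.45],[0,0,0,0.0194,-0.0174,0.0367,0.45],[0,0,0,0.0194,-0.0174,0.0367,0.45],[0,0,0,0.0194,-0.0174,0.0367,0.45],[0,0,0,0,0,0,0.45],[0,0,0,0,0,0,0.45]])

```text
time: 17.25
eef_pos: [0.4511, 0.3056, 0.0586]
orientation: [0.617, 0.787, -0.001, 0.0]
force: [0.9, 0.7, 0.3]
finger_gap: 0.024
finger_force: 0.0
```

```bash
python3 - <<'E'
from h import *
plan([.4497,.3054,.0135],tool(.239))
E
```

```text
t 17.25 pos [0.4511 0.3056 0.0586] turn [-0.0006  0.0009  0.0013] shift(now) [ 0.0002 -0.0014  0.0451] shift(after turn) [ 0.0001 -0.0014  0.0451] F [0.9 0.7 0.3] gap 0.024 q [ 0.53 -0.02  1.65 -0.    1.51  0.29]
```

>>> carry_out(targets=[[0,0,0,0,-0.0014,0.022,0.45],[0,0,0,0,0,0.014,0.45],[0,0,0,0,0,0.009,0.45],[0,0,0,0,0,0,0.45],[0,0,0,0,0,0,0.45],[0,0,0,0,0,0,1],[0,0,0,0,0,0,1],[0,0,0,0,0,0,1],[0,0,0,0,0,0,1],[0,0,0,0,0,0,1]], squeeze=30)

```text
time: 18.25
eef_pos: [0.4505, 0.3055, 0.0139]
orientation: [0.618, 0.786, 0.0, 0.0]
force: [1.1, 0.3, 3.5]
finger_gap: 0.0076
finger_force: 30.0
```

```bash
python3 - <<'E'
from h import *
plan([.4497,.3054,.0135],tool(.239))
E
```

```text
t 18.25 pos [0.4505 0.3055 0.0139] turn [ 0.0011 -0.      0.    ] shift(now) [ 0.0001 -0.0008  0.0004] shift(after turn) [ 0.0001 -0.0008  0.0004] F [1.1 0.3 3.5] gap 0.0076 q [ 0.53  0.01  1.71 -0.    1.42  0.29]
```

>>> carry_out(targets=[[0,0,0,0,0,-0.02,1],[0,0,0,0,0,-0.04,1],[0,0,0,0,0,-0.045,1],[0,0,0,0,0,-0.045,1],[0,0,0,0,0,-0.045,1],[0,0,0,0,0,-0.025,1],[0,0,0,0,0,0,1]])

```text
time: 18.95
eef_pos: [0.451, 0.306, 0.2377]
orientation: [0.618, 0.786, 0.003, 0.001]
force: [-0.0, -0.4, -1.2]
finger_gap: 0.0074
finger_force: 30.0
```

```bash
python3 - <<'E'
from h import *
p,r=hung([-.0055,-.049,.0179+.06],0);print(p);plan(p,r)
# bangle on tray, top view
from bench import ctrl
t=ctrl.capture("top");np.savez("top5.npz",**t);hs=cv2.cvtColor(t["img"],cv2.COLOR_BGR2HSV)
m=((hs[...,0]>15)&(hs[...,0]<35)&(hs[...,1]>90)).astype(np.uint8);m[:100]=0;m[160:]=0;m[:,:200]=0;m[:,260:]=0
cs,_=cv2.findContours(m,cv2.RETR_EXTERNAL,cv2.CHAIN_APPROX_NONE);k=max(cs,key=cv2.contourArea);e=cv2.fitEllipse(k)
print(e,"expected centre px",proj(t,hung([-.022,.049,.009])[0]))
E
```

```text
[0.60954296 0.13319347 0.13865727]
t 18.95 pos [0.451  0.306  0.2377] turn [-0.6014 -0.0818  0.2501] shift(now) [-0.2057  0.1125  0.0994] shift(after turn) [-0.1696  0.0759  0.1741] F [-0.  -0.4 -1.2] gap 0.0074 q [ 0.53 -0.06  1.38  0.    1.82  0.29]
((224.93463134765625, 136.72364807128906), (25.066120147705078, 27.2381591796875), 127.975341796875) expected centre px [224.75068758 136.39067106]
```

>>> carry_out(targets=[[-0.1203,-0.0164,0.05,0,0,0,1],[-0.1203,-0.0164,0.05,0,0,0,1],[-0.1203,-0.0164,0.05,0,0,0,1],[-0.1203,-0.0164,0.05,0,0,0,1],[-0.1203,-0.0164,0.05,0,0,0,1],[0,0,0,-0.034,0.0152,0.02,1],[0,0,0,-0.034,0.0152,0.02,1],[0,0,0,-0.034,0.0152,0.02,1],[0,0,0,-0.034,0.0152,0.02,1],[0,0,0,-0.034,0.0152,0.02,1],[0,0,0,0,0,0.037,1],[0,0,0,0,0,0.035,1]])

```text
time: 20.2
eef_pos: [0.6066, 0.1296, 0.1316]
orientation: [0.683, 0.668, 0.206, 0.214]
force: [1.5, -0.7, -1.1]
finger_gap: 0.0076
finger_force: 30.0
```

>>> carry_out(targets=[[0,0,0,0,0,0,1],[0,0,0,0,0,0,1],[0,0,0,0,0,0,1]])

```text
time: 20.5
eef_pos: [0.6065, 0.1322, 0.1362]
orientation: [0.681, 0.669, 0.207, 0.214]
force: [0.6, -0.3, -1.1]
finger_gap: 0.0078
finger_force: 30.0
```

```bash
python3 - <<'E'
from h import *
p,r=hung([-.0055,-.049,.0179],0);plan(p,r)
E
```

```text
t 20.50 pos [0.6065 0.1322 0.1362] turn [-0.0053  0.003   0.0028] shift(now) [0.0012 0.0042 0.0597] shift(after turn) [0.0011 0.0038 0.0597] F [ 0.6 -0.3 -1.1] gap 0.0078 q [ 0.24 -0.34  1.91 -0.18  0.99  0.31]
```

>>> carry_out(targets=[[-0.005,0.003,0.003,0.0011,0.0038,0,1],[0,0,0,0,0,0.015,1],[0,0,0,0,0,0.014,1],[0,0,0,0,0,0.009,1],[0,0,0,0,0,0,1],[0,0,0,0,0,0,1],[0,0,0,0,0,0,1]])

```text
time: 21.2
eef_pos: [0.6319, 0.1324, 0.1071]
orientation: [0.681, 0.667, 0.21, 0.215]
force: [0.1, 0.1, 0.1]
finger_gap: 0.0073
finger_force: 30.0
```

```bash
python3 - <<'E'
from h import *
p,r=hung([-.0055,-.049,.0179],0);plan(p,r)
E
```

```text
t 21.20 pos [0.6319 0.1324 0.1071] turn [-0.0003  0.0004 -0.0008] shift(now) [ 0.0004 -0.0002  0.0213] shift(after turn) [ 0.0004 -0.0002  0.0213] F [0.1 0.1 0.1] gap 0.0073 q [ 0.23 -0.25  1.89 -0.18  0.92  0.31]
```

>>> carry_out(targets=[[0,0,0,0.0004,0,0.008,1],[0,0,0,0,0,0.006,1],[0,0,0,0,0,0.003,1],[0,0,0,0,0,0,1],[0,0,0,0,0,0,1],[0,0,0,0,0,0,1]])

```text
time: 21.8
eef_pos: [0.6416, 0.1325, 0.0928]
orientation: [0.681, 0.667, 0.21, 0.215]
force: [0.9, -0.1, -0.9]
finger_gap: 0.0077
finger_force: 30.0
```

```bash
python3 - <<'E'
from h import *
p,r=hung([-.0055,-.049,.0179],0);plan(p,r)
E
```

```text
t 21.80 pos [0.6416 0.1325 0.0928] turn [-0.0007  0.0005 -0.0008] shift(now) [0.     0.0001 0.004 ] shift(after turn) [0.     0.0001 0.004 ] F [ 0.9 -0.1 -0.9] gap 0.0077 q [ 0.22 -0.21  1.88 -0.18  0.88  0.32]
```

>>> carry_out(targets=[[0,0,0,0,0,0.002,1],[0,0,0,0,0,0.0015,1],[0,0,0,0,0,0.0005,1],[0,0,0,0,0,0,1],[0,0,0,0,0,0,1]])

```text
time: 22.3
eef_pos: [0.6436, 0.1325, 0.0901]
orientation: [0.682, 0.667, 0.21, 0.214]
force: [-7.5, -0.4, 4.0]
finger_gap: 0.0075
finger_force: 30.0
```

```bash
python3 - <<'E'
from h import *
p,r=hung([-.0055,-.049,.0179],0);plan(p,r)
E
```

```text
t 22.30 pos [0.6436 0.1325 0.0901] turn [-0.0011  0.0006 -0.0008] shift(now) [ 0.     -0.      0.0006] shift(after turn) [ 0.     -0.      0.0006] F [-7.5 -0.4  4. ] gap 0.0075 q [ 0.22 -0.21  1.88 -0.18  0.88  0.32]
```

Contact is at about 8 N, so I'll release and retreat.

>>> carry_out(targets=[[0,0,0,0,0,0,0.5],[0,0,0,0,0,0,0.5],[0,0,0,0,0,0,0.5],[0,0,0,0,0,0,0.5],[0,0,0,0,0,-0.01,0.5],[0,0,0,0,0,-0.03,0.5],[0,0,0,0,0,-0.045,0.5],[0,0,0,0,0,-0.045,0.5],[0,0,0,0,0,-0.045,0.5],[0,0,0,0,-0.045,0,0.5],[0,0,0,0,-0.045,0,0.5],[0,0,0,0,0,0,0.5]])

```text
time: 23.5
eef_pos: [0.4649, 0.1357, 0.1743]
orientation: [0.682, 0.669, 0.207, 0.212]
force: [0.5, -0.3, -1.0]
finger_gap: 0.0222
finger_force: 0.0
```

>>> carry_out(targets=[[0,0,0,-0.045,0,0,0.5],[0,0,0,-0.045,0,0,0.5],[0,0,0,-0.045,0,0,0.5],[0,0,0,-0.045,0,0,0.5],[0,0,0,0,0,0,0.5],[0,0,0,0,0,0,0.5]])

```text
time: 24.1
eef_pos: [0.4754, -0.0453, 0.1835]
orientation: [0.684, 0.666, 0.207, 0.213]
force: [0.5, 0.3, -0.6]
finger_gap: 0.022
finger_force: 0.0
```

```bash
python3 - <<'E'
from h import *
from bench import ctrl
t=ctrl.capture("top")
cv2.imwrite("pics/final.png",cv2.resize(t["img"][70:180,170:320],None,fx=5,fy=5,interpolation=cv2.INTER_CUBIC))
for n,m in dict(ring=(-.03,-.049,.009),bangle=(-.022,.049,.009),corner=(-.066,-.099,.022)).items():print(n,((proj(t,hung(m)[0])-[170,70]+.5)*5-.5).round(1))
print(ctrl.get_state()["eef_pos"])
E
```

```text
ring [464.7 355.4]
bangle [275.8 334. ]
corner [558.8 432.3]
[ 0.47545205 -0.04333003  0.18327799]
```

View pics/final.png

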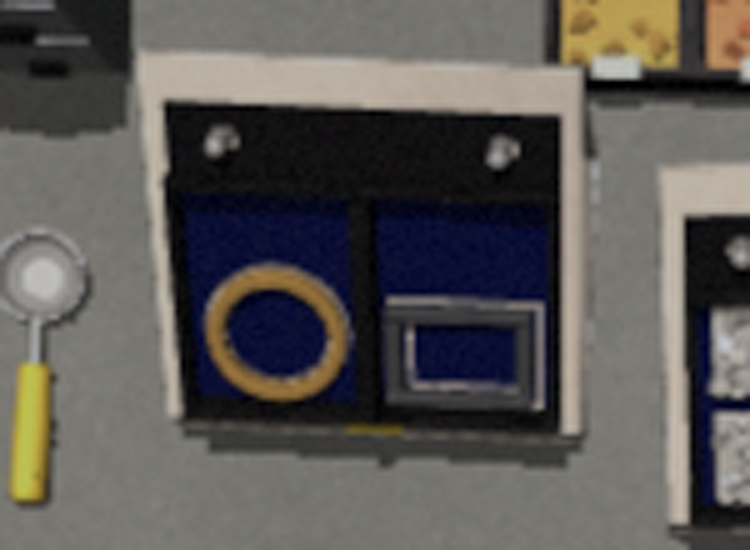

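The tray is home over both pins and the bangle sits on its circle at (277,333). The ring is squared up but about 3 mm too far left (centre (459,357), expected (465,355)), so I'll regrip it and correct that.

```bash
python3 - <<'E'
from h import *
p,r=hung([-.006,-.049,.0185+.06],0);plan(p,r)
E
```

```text
t 24.15 pos [ 0.4755 -0.0433  0.1833] turn [-0.0072  0.0024 -0.0021] shift(now) [0.1796 0.0812 0.1098] shift(after turn) [0.1792 0.0808 0.1108] F [ 0.2  0.4 -0.2] gap 0.0221 q [-0.25 -0.85  2.14  0.14  1.26 -0.23]
```

>>> carry_out(targets=[[0,0,0,0.045,0,0,0.5],[0,0,0,0.045,0,0,0.5],[0,0,0,0.045,0,0,0.5],[0,0,0,0.0445,0,0,0.5],[-0.007,0.002,-0.002,0,0,0,0.5],[0,0,0,0,0.027,0.036,0.5],[0,0,0,0,0.027,0.036,0.5],[0,0,0,0,0.027,0.036,0.5],[0,0,0,0,0,0,0.5],[0,0,0,0,0,0,0.5],[0,0,0,0,0,0,0.5]])

```text
time: 25.25
eef_pos: [0.6068, 0.1355, 0.1415]
orientation: [0.68, 0.669, 0.211, 0.215]
force: [-0.4, -0.5, 0.1]
finger_gap: 0.022
finger_force: 0.0
```

```bash
python3 - <<'E'
from h import *
p,r=hung([-.006,-.049,.0185],0);plan(p,r)
E
```

```text
t 25.25 pos [0.6068 0.1355 0.1415] turn [ 0.0007 -0.0021  0.0028] shift(now) [-0.0024  0.0001  0.0633] shift(after turn) [-0.0022  0.0002  0.0633] F [-0.4 -0.5  0.1] gap 0.022 q [ 0.25 -0.34  1.9  -0.18  1.    0.31]
```

>>> carry_out(targets=[[0,-0.002,0.003,-0.0022,0,0.02,0.5],[0,0,0,0,0,0.02,0.5],[0,0,0,0,0,0.01,0.5],[0,0,0,0,0,0.004,0.5],[0,0,0,0,0,0,0.5],[0,0,0,0,0,0,0.5]])

```text
time: 25.85
eef_pos: [0.6382, 0.1316, 0.0972]
orientation: [0.682, 0.667, 0.211, 0.215]
force: [0.1, 0.0, -0.4]
finger_gap: 0.0223
finger_force: 0.0
```

```bash
python3 - <<'E'
from h import *
p,r=hung([-.006,-.049,.0185],0);plan(p,r)
E
```

```text
t 25.85 pos [0.6382 0.1316 0.0972] turn [ 0.0006  0.001  -0.0017] shift(now) [ 0.001  -0.0002  0.009 ] shift(after turn) [ 0.001  -0.0002  0.009 ] F [ 0.1  0.  -0.4] gap 0.0223 q [ 0.22 -0.23  1.89 -0.18  0.89  0.32]
```

>>> carry_out(targets=[[0,0,-0.001,0.001,0,0.005,0.5],[0,0,0,0,0,0.0035,0.5],[0,0,0,0,0,0,0.5],[0,0,0,0,0,0,0.5],[0,0,0,0,0,0,1],[0,0,0,0,0,0,1],[0,0,0,0,0,0,1],[0,0,0,0,0,0,1],[0,0,0,0,0,-0.003,1],[0,0,0,0,0,0,1],[0,0,0,0,0,0,1]])

```text
time: 26.95
eef_pos: [0.6412, 0.1322, 0.0911]
orientation: [0.682, 0.667, 0.21, 0.215]
force: [-0.3, 0.6, -0.3]
finger_gap: 0.0074
finger_force: 30.0
```

```bash
python3 - <<'E'
from h import *
p,r=hung([-.0055,-.0516,.0185],0);plan(p,r)
E
```

```text
t 26.95 pos [0.6412 0.1322 0.0911] turn [-0.0014  0.0016 -0.0007] shift(now) [-0.0022  0.0014  0.0023] shift(after turn) [-0.0022  0.0014  0.0023] F [-0.3  0.6 -0.3] gap 0.0074 q [ 0.22 -0.21  1.89 -0.18  0.88  0.32]
```

>>> carry_out(targets=[[0,0,0,-0.0026,0.0014,0,1],[0,0,0,0,0,0,1],[0,0,0,0,0,0.002,1],[0,0,0,0,0,0.001,1],[0,0,0,0,0,0,1],[0,0,0,0,0,0,1]])

```text
time: 27.55
eef_pos: [0.644, 0.1295, 0.0894]
orientation: [0.682, 0.667, 0.209, 0.215]
force: [-2.8, -0.1, 1.4]
finger_gap: 0.0075
finger_force: 30.0
```

```bash
python3 - <<'E'
from h import *
p,r=hung([-.0055,-.0516,.0179],0);plan(p,r)
E
```

```text
t 27.55 pos [0.644  0.1295 0.0894] turn [-0.0017  0.0018 -0.0007] shift(now) [ 0.0005 -0.     -0.0001] shift(after turn) [ 0.0005 -0.     -0.0001] F [-2.8 -0.1  1.4] gap 0.0075 q [ 0.22 -0.21  1.88 -0.18  0.88  0.31]
```

In place with light contact, so I'll release, retreat and check the numbers.

>>> carry_out(targets=[[0,0,0,0,0,0,0.5],[0,0,0,0,0,0,0.5],[0,0,0,0,0,0,0.5],[0,0,0,0,0,0,0.5],[0,0,0,0,0,-0.01,0.5],[0,0,0,0,0,-0.03,0.5],[0,0,0,0,0,-0.045,0.5],[0,0,0,0,0,-0.045,0.5],[0,0,0,0,0,-0.045,0.5],[0,0,0,0,-0.045,0,0.5],[0,0,0,0,-0.045,0,0.5],[0,0,0,0,0,0,0.5]])

```text
time: 28.75
eef_pos: [0.4652, 0.133, 0.1746]
orientation: [0.682, 0.669, 0.206, 0.213]
force: [-0.4, 1.1, -1.2]
finger_gap: 0.0222
finger_force: 0.0
```

>>> carry_out(targets=[[0,0,0,-0.045,0,0,0.5],[0,0,0,-0.045,0,0,0.5],[0,0,0,-0.045,0,0,0.5],[0,0,0,-0.045,0,0,0.5],[0,0,0,0,0,0,0.5],[0,0,0,0,0,0,0.5],[0,0,0,0,0,0,0.5]])

```text
time: 29.45
eef_pos: [0.4754, -0.0448, 0.1834]
orientation: [0.682, 0.668, 0.207, 0.213]
force: [0.2, -0.1, 0.4]
finger_gap: 0.0221
finger_force: 0.0
```

```bash
python3 - <<'E'
from h import *
from bench import ctrl
t=ctrl.capture("top");im=t["img"].astype(int);hs=cv2.cvtColor(t["img"],cv2.COLOR_BGR2HSV)
a=t["img"][128:154,242:284];m=(a.max(2)>60)&(a.max(2)<125)&(cv2.cvtColor(a,cv2.COLOR_BGR2HSV)[...,1]<70)
m=m.astype(np.uint8);n,l,st,ce=cv2.connectedComponentsWithStats(m);i=1+st[1:,4].argmax()
k=cv2.findContours((l==i).astype(np.uint8),cv2.RETR_EXTERNAL,cv2.CHAIN_APPROX_NONE)[0][0];r=cv2.minAreaRect(k)
print("ring rect px",np.array(r[0])+[242,128],r[1],r[2],"exp",proj(t,hung([-.03,-.049,.012])[0]))
for b in ((.5),):pass
m=((hs[...,0]>15)&(hs[...,0]<35)&(hs[...,1]>90)).astype(np.uint8);m[:100]=0;m[153:]=0;m[:,:200]=0;m[:,260:]=0
k=max(cv2.findContours(m,0,1)[0],key=cv2.contourArea);print("bangle",cv2.fitEllipse(k)[0],proj(t,hung([-.022,.049,.009])[0]))
for row in m*0+l.max()*0 if 0 else []:pass
print("\n".join("".join(".#"[v==i] for v in q) for q in l))
E
```

```text
ring rect px [262.5 140. ] (22.0, 31.0) 90.0 exp [262.40768871 141.16646389]
bangle (224.9403533935547, 136.71824645996094) [224.75068758 136.39067106]Traceback (most recent call last):
  File "<stdin>", line 12, in <module>
  File "<stdin>", line 12, in <genexpr>
  File "<stdin>", line 12, in <genexpr>
TypeError: string indices must be integers, not 'numpy.bool'
```

The ring now measures (262.5,140) against an expected (262.4,141). The bangle is unmoved. I'll hand in.

```bash
python3 -c "
from bench import ctrl
print(ctrl.sign_off())"
```

```text
the job is handed in; nothing more can be done
None
```

The job is handed in at about 29.5 s: the tray hangs home on both pins, the bangle lies on the circle, and the bag ring lies squared on the oblong (regripped once to correct a 3 mm offset). By the last top-camera check both sit within about 3 mm, and the sign-off returned no verdict.

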